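# Tip the relays into the red corner of the tote

### The job

The four relays lie scattered in the blue parts tote and are wanted together in its red-capped corner for counting. Lift the tote well clear of the bench (even its lowest corner at least 5 cm up), tilt it some 30 degrees with the red corner lowest until all four relays have slid together into that corner, and finish while still holding the tote up, still and tilted like that. Do not touch the relays with the gripper, spill them, or disturb the other things on the bench.

Things in the scene. Friction and masses are not known exactly. Their poses are not given: they have to be found in the camera images.
- tote: open blue tote for small parts, 150 (x) x 200 (y) mm, walls 45 mm high and 4 mm thick, about 0.28 kg; a straight black bar handle runs along its y axis above its middle, on steel posts at the two short sides. Origin: centre of its underside; z up out of the tote. The inside has a smooth metal liner: the relays begin to slide at a tilt of about 7 to 11 degrees, and run fully into a corner at about 25 to 35 degrees towards that corner.
- tote_handle (a point): middle of the tote's black bar handle, 115 mm straight above the tote's origin; the bar is 14 mm wide (tote x), 18 mm tall, 212 mm long along the tote's y, free on both sides and with 50 mm of air between its underside and the parts
- red_corner (a point): inner floor corner of the tote at its red-capped corner (tote frame: x = -69.5, y = +94.5, z = +6 mm); the red caps are on the walls of this corner only
- relay1_center (a point): centre of loose relay 1 of 4 in the tote: a pale cream block 21 x 28 x 35 mm, 35 g, with a smooth case, standing on the tote's floor (z along its 35 mm side)
- relay2_center (a point): centre of loose relay 2 of 4 in the tote: a pale cream block 21 x 28 x 35 mm, 35 g, with a smooth case, standing on the tote's floor (z along its 35 mm side)
- relay3_center (a point): centre of loose relay 3 of 4 in the tote: a pale cream block 21 x 28 x 35 mm, 35 g, with a smooth case, standing on the tote's floor (z along its 35 mm side)
- relay4_center (a point): centre of loose relay 4 of 4 in the tote: a pale cream block 21 x 28 x 35 mm, 35 g, with a smooth case, standing on the tote's floor (z along its 35 mm side)
- driver_red: red-handled screwdriver, 28 x 195 x 25 mm, loose on the bench, a bystander to leave alone; origin: centre of its underside
- tape_black: roll of black tape, 58 x 56 x 19 mm, loose on the bench, a bystander to leave alone; origin: centre of its underside
- solder_spool: spool of solder wire, 52 x 52 x 45 mm, loose on the bench, a bystander to leave alone; origin: centre of its underside
- multimeter: yellow multimeter, 150 x 78 x 47 mm, loose on the bench, a bystander to leave alone; origin: centre of its underside
- circuit_board: green circuit board, 75 x 100 x 23 mm, loose on the bench, a bystander to leave alone; origin: centre of its underside

How it is judged:
By the outcome, as a careful person would: the job done as asked, in the order asked, and still so for the second after the job is handed in, while the arm keeps its last pose, push and grip.
It also fails if it takes over 35 s, if anything falls off the work surface, if the arm or the gripper's body presses on something with over 40 N, if the wrist force passes 120 N, or if a joint passes its speed limit or range.

### The arm

A 7-joint arm with a two-finger parallel gripper is mounted at the origin on a cart in front of the work surface, level with it; the furniture and walls round the work are solid. World frame = base frame: x ahead of the robot, y to its left, z up, the work surface at z = 0. Lengths are in m, angles in rad, forces in N, time in s.
With the tool pointing down it reaches from about 0.425 to 0.925 m from the base axis. Payload 6.8 kg.
Tool frame: the origin (TCP) lies midway between the tips of the shut fingers; the grasp point (between the pads) lies 19 mm behind it; z points along the fingers, y is the line along which they close (so a half turn about z gives the same grasp; the last joint's range is limited). The gripper opens to 88 mm and grips with 3 to 60 N. Pads are 20 mm wide; open, the fingers measure 115 mm over their backs; the gripper's body (75 mm by 178 mm) begins 61 mm behind the grasp point.
Start: joints at [1.134, 0.477, 0.022, 1.555, -0.011, 1.109, -0.083], TCP at [0.218, -0.639, 0.223] pointing down, gripper open.
Joint ranges: [-2.96, 2.96], [-0.34, 2.1], [-1.41, 1.46], [0.24, 2.44], [-1.37, 4.51], [0.17, 1.92], [-2.96, 2.96]. Speed limits (rad/s): [2.39, 2.39, 3.14, 3.14, 3.14, 3.14, 3.14].

### API

Orientations are given as a unit quaternion [x, y, z, w].
In Python, from workcell import env gives the robot as it stands.
- The arm moves only by the tool jog_arm, never from a script. Its argument "rows" is a list of rows, each a list of 2 entries, a list of its own where there are three numbers: the shift along the tool's x, y, z in m, then the turn about the tool's z in degrees. A call has exactly 8 rows; each row is the pose to reach, as a shift and turn from the pose commanded when the call began, along the tool's axes at that moment; what a row does not reach only later rows make up. A row lasts 1/8 s, in which the tool goes at most 62.5 mm and 10.7 degrees, less where a joint would pass 70% of its speed; a pose out of reach is approached as far as the arm can. A call with a gripper value outside its range is refused whole. "gripper" is the opening, from 0 (shut) to 1 (fully open), set as the call begins (left out, the last holds). The fingers move at their own pace and stop on an object; the grip force is fixed at half the most. Time passes only in rows, so rows that repeat a pose let the fingers close, or fill a call up. It gives the time, the measured TCP pose, the force, the opening and the grip force at its end, in the units of the state.
- env.get_obs(): the state, without advancing time (a new reading comes with each control period).
- env.grab_frame(name): name is "scene" or "top" or "wrist"; returns a dict with "image" (384x512x3 uint8, blue, green, red), "fx", "fy", "cx", "cy" (pixels), "k1" (the pictures are not rectified: a ray, as slopes to the right and down, at radius r is drawn at 1 + k1 r^2 times it, then the intrinsics apply), "xyz" and "orientation" of the camera in the world. Camera axes: x right, y up, looking along -z (the intrinsics and any distortion apply to the point x, -y, -z); pixel columns grow to the right and rows downward; lengths in m; the calibration is good to about 2 mm. A picture is of the moment at which its call begins. There is no depth.
- env.sign_off(): hands the job in; it is judged then, once.
Trained networks look in a picture, given as the dict that the camera call returned (one of the last four; its "shot" number tells which), for a name from the list of things; names that differ only in an ending like _2 or _b are one class to them, and where a whole thing is asked for, a point or a joint stands for the part that bears it (a point fixed in the world has none). Each returns a list of dicts, best first, with "confidence" (0 to 1); they miss things now and then, are a little off and sometimes report something else, mostly with a low value. They report only what shows in the picture. A call takes as long as a camera call.
- env.spot_in(picture, query): "centre" ([x, y, z] in m, in world coordinates, good to about 4 mm: the middle of the surface that is visible of it).
- env.masks_of(picture, query): "mask" (384x512 bool, what is visible of it).
The state is a dict: "time": time; "joint_pos": joint angles; "dq": joint speeds; "effort": joint torques, N m; "tcp_pos": TCP position; "orientation": TCP orientation; "contact_force": force on the tool from outside, world axes, zero at the start; "wrist_torque": the same for the moment, N m; "opening": finger opening in m; "gripper_force": force on a finger pad.
Only numpy, scipy, OpenCV 4.12 (cv2) and the standard library are available. Lean on these libraries where they do the work, as an engineer would, in place of code of your own. Each camera call takes 0.05 s, during which the arm holds its last target. There are 200 camera calls.

## Working session

There is one attempt and no reset: what is moved stays moved. The work goes in short steps, Python scripts to look and compute and a tool call to move; the robot and the scene stay as the last step left them, time stands still between calls to the robot, and variables do not carry over. Pictures are saved under pics/ and viewed, at most 10 in all, crops included, and the job is handed in when it is done.

Besides the shell and the picture viewer there is one more tool, called after "Call:" as name(argument=value, ...) on one line, values as JSON. jog_arm: Moves the arm, as the interface text tells. Its arguments: {"type":"object","properties":{"rows":{"type":"array"},"gripper":{"type":"number"}},"required":["rows"]}

```bash
ls; mkdir -p pics; cat > h.py <<'E'
import numpy as np, cv2
from scipy.spatial.transform import Rotation as R
from workcell import env
np.set_printoptions(precision=4,suppress=True)
def proj(f,P):
    r=R.from_quat(f["orientation"]).as_matrix(); q=(np.atleast_2d(P)-np.array(f["xyz"]))@r
    s=np.c_[q[:,0]/-q[:,2],-q[:,1]/-q[:,2]]; s=s*(1+f["k1"]*(s**2).sum(1,keepdims=True))
    return s*[f["fx"],f["fy"]]+[f["cx"],f["cy"]]
def st():
    o=env.get_obs(); print({k:np.round(v,4).tolist() for k,v in o.items()}); print(R.from_quat(o["orientation"]).as_matrix()); return o
E
python3 - <<'E'
from h import *
st()
ims=[]
for n in("scene","top"):
    f=env.grab_frame(n); ims.append(f["image"]); print(n,f["xyz"],f["orientation"],f["fx"],f["k1"])
    for q in("tote","tote_handle","red_corner","relay1_center","driver_red","tape_black","solder_spool","multimeter","circuit_board"):
        print(q,[(np.round(d["centre"],3).tolist(),round(d["confidence"],2)) for d in env.spot_in(f,q)[:5]])
    cv2.imwrite(f"pics/{n}0.png",f["image"])
E
```

```text
pics
{'time': 0.0, 'joint_pos': [1.1339, 0.4778, 0.0223, 1.5565, -0.0115, 1.1093, -0.0831], 'dq': [-0.0009, 0.0003, 0.0004, 0.0008, -0.0015, -0.0003, -0.0007], 'effort': [0.0009, -58.2854, 1.5346, -27.2616, -0.0545, 0.0168, 0.0002], 'tcp_pos': [0.2177, -0.6383, 0.2217], 'orientation': [0.9865, 0.1637, -0.0002, -0.0009], 'contact_force': [0.0251, -0.0777, 0.3523], 'wrist_torque': [-0.0092, 0.114, -0.0084], 'gripper_force': 0.0, 'opening': 0.088}
[[ 0.9464  0.323  -0.0007]
 [ 0.323  -0.9464  0.0017]
 [-0.0002 -0.0018 -1.    ]]
scene [-0.0814  0.8648  0.843 ] [-0.1346  0.4338  0.8576 -0.2412] 409.1427715521686 -0.0945649680781077
tote [([0.484, 0.06, 0.034], 0.72)]
tote_handle [([0.485, 0.06, 0.032], 0.98)]
red_corner [([0.483, 0.062, 0.027], 0.78)]
relay1_center [([0.48, 0.06, 0.03], 0.3)]
driver_red [([0.598, 0.337, 0.02], 0.57)]
tape_black [([0.594, 0.338, 0.019], 0.58)]
solder_spool [([0.617, 0.434, 0.045], 0.91), ([0.571, 0.067, 0.037], 0.36)]
multimeter [([0.324, -0.421, 0.033], 0.79)]
circuit_board [([0.548, -0.438, -0.0], 0.75)]
top [ 0.4309 -0.021   1.6291] [-0.0105  0.0113  0.7168 -0.6971] 439.2500107657483 -0.11905357773816921
tote [([0.494, 0.055, 0.005], 0.75)]
tote_handle [([0.493, 0.053, 0.003], 0.78)]
red_corner [([0.496, 0.054, -0.0], 0.31)]
relay1_center [([0.572, 0.058, 0.041], 0.51)]
driver_red [([0.501, 0.446, 0.021], 0.79)]
tape_black [([0.6, 0.337, 0.017], 0.72)]
solder_spool [([0.625, 0.428, 0.045], 0.58)]
multimeter [([0.338, -0.436, 0.039], 0.92)]
circuit_board [([0.546, -0.442, 0.002], 0.92)]
```

View pics/top0.png

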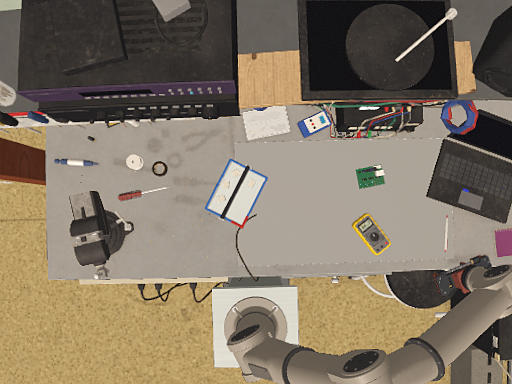

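View pics/scene0.png

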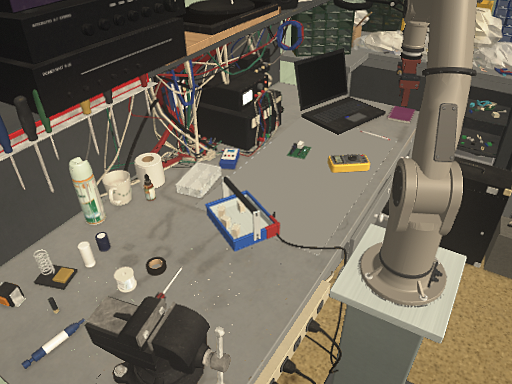

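```bash
python3 - <<'E'
from h import *
from scipy.optimize import least_squares
f=env.grab_frame("top"); g=env.grab_frame("scene")
ms=[]
for p in(f,g):
    d=env.masks_of(p,"tote"); m=d[0]["mask"]; ms.append(m.astype(np.uint8)); print(d[0]["confidence"],m.sum(),[(np.where(m)[i].min(),np.where(m)[i].max()) for i in(0,1)])
B=[[sx*.075,sy*.1,z] for sx in(1,-1) for sy in(1,-1) for z in(0,.045)]+[[sx*.007,sy*.106,z] for sx in(1,-1) for sy in(1,-1) for z in(.106,.124)]
B=np.array(B)
def render(p,pose):
    c,s=np.cos(pose[2]),np.sin(pose[2]); P=np.c_[B[:,0]*c-B[:,1]*s+pose[0],B[:,0]*s+B[:,1]*c+pose[1],B[:,2]]
    uv=proj(p,P); im=np.zeros((384*4,512*4),np.uint8)
    for k in(slice(0,8),slice(8,16)): cv2.fillConvexPoly(im,cv2.convexHull((uv[k]*4+2).astype(np.float32)).astype(np.int32),255)
    return cv2.resize(im,(512,384),interpolation=cv2.INTER_AREA)/255.
def cost(q,ks):
    return sum(np.abs(cv2.GaussianBlur(render(p,q)-m,(0,0),1)).sum() for p,m in [((f,g)[k],ms[k]) for k in ks])
from scipy.optimize import minimize
for ks in((0,),(1,),(0,1)):
    r=minimize(cost,[.49,.055,.95],args=(ks,),method="Nelder-Mead",options=dict(initial_simplex=[[.49,.055,.95],[.51,.055,.95],[.49,.075,.95],[.49,.055,1.1]]))
    print(ks,r.x,r.fun)
p=r.x;q=p
im=cv2.resize(f["image"][140:250,180:300],None,fx=5,fy=5,interpolation=cv2.INTER_CUBIC)
c,s=np.cos(q[2]),np.sin(q[2]);P=np.c_[B[:,0]*c-B[:,1]*s+q[0],B[:,0]*s+B[:,1]*c+q[1],B[:,2]]
for u in proj(f,P): cv2.circle(im,tuple(((u-[180,140]+.5)*5).astype(int)),3,(0,0,255),-1)
cv2.imwrite("pics/fit.png",im)
E
```

```text
0.79 2395 [(np.int64(159), np.int64(228)), (np.int64(206), np.int64(266))]
0.86 2499 [(np.int64(178), np.int64(251)), (np.int64(206), np.int64(278))]
(0,) [0.4968 0.0569 1.0812] 314.58568514974604
(1,) [0.4991 0.0567 1.0779] 572.2342140600658
(0, 1) [0.4981 0.0571 1.0774] 890.3743932966311
```

View pics/fit.png

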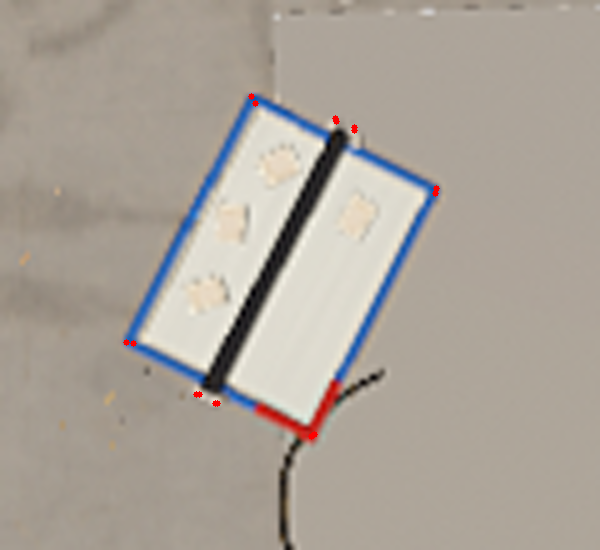

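Call:
jog_arm(rows=[[[0.04, -0.045, -0.03], -9], [[0.08, -0.085, -0.06], -18], [[0.12, -0.125, -0.08], -27], [[0.16, -0.165, -0.08], -36], [[0.2, -0.205, -0.08], -45], [[0.24, -0.245, -0.08], -54], [[0.28, -0.285, -0.08], -63], [[0.3, -0.33, -0.08], -72]], gripper=1)

```text
time: 2.2
tcp_pos: [0.3967, -0.2274, 0.3029]
orientation: [0.699, 0.715, 0.0, 0.0]
contact_force: [0.3, 0.1, 0.7]
opening: 0.0879
gripper_force: 0.0
```

```bash
cat > nxt.py <<'E'
from h import *
import sys
def nxt(x,y,z,yawy):
    o=env.get_obs(); r=R.from_quat(o["orientation"]).as_matrix()
    print("t",o["time"],"tcp",o["tcp_pos"],"q",np.array(o["joint_pos"]),"tilt",np.degrees(np.arccos(-r[2,2])),"op",o["opening"],"gf",o["gripper_force"])
    a=np.degrees(np.arctan2(r[1,1],r[0,1])); d=(yawy-a+180)%360-180
    print("shift",r.T@(np.array([x,y,z])-o["tcp_pos"]),"turn",-d)
if __name__=="__main__": nxt(*map(float,sys.argv[1:5]))
E
python3 nxt.py .498 .057 .25 61.7
```

```text
t 2.2 tcp [ 0.3967 -0.2274  0.3029] q [ 0.78    0.0616 -0.41    1.9247  0.0264  1.1594  0.3819] tilt 0.06683097703694324 op 0.0879243813827658 gf 0.0
shift [0.2822 0.1074 0.053 ] turn -60.458056085766515
```

Call:
jog_arm(rows=[[[0.04, 0.015, 0.0], -8], [[0.08, 0.03, 0.0], -16], [[0.12, 0.045, 0.01], -24], [[0.16, 0.06, 0.02], -32], [[0.2, 0.075, 0.03], -40], [[0.24, 0.09, 0.04], -48], [[0.27, 0.102, 0.05], -55], [[0.282, 0.107, 0.053], -60.5]])

```text
time: 3.2
tcp_pos: [0.4983, 0.0561, 0.2493]
orientation: [0.244, 0.97, 0.0, -0.0]
contact_force: [-0.0, -1.1, 0.2]
opening: 0.0876
gripper_force: 0.0
```

```bash
python3 - <<'E'
from nxt import *
nxt(.498,.057,.096,61.7)
f=env.grab_frame("wrist"); im=f["image"].copy()
c,s=np.cos(1.0774),np.sin(1.0774)
for a in np.linspace(-.106,.106,5):
  for b in (-.007,.007):
    u=proj(f,[.498+b*c-a*s,.057+b*s+a*c,.124])[0]
    cv2.circle(im,tuple(np.round(u).astype(int)),2,(0,0,255),-1)
cv2.imwrite("pics/w1.png",im)
E
```

```text
t 3.2 tcp [0.4983 0.0561 0.2493] q [ 0.409   0.2402 -0.7427  1.8917  0.1825  1.0785  0.6705] tilt 0.0528280798131599 op 0.08755075124063026 gf 0.0
shift [0.0006 0.0006 0.1533] turn -0.0032441974058201595
```

View pics/w1.png

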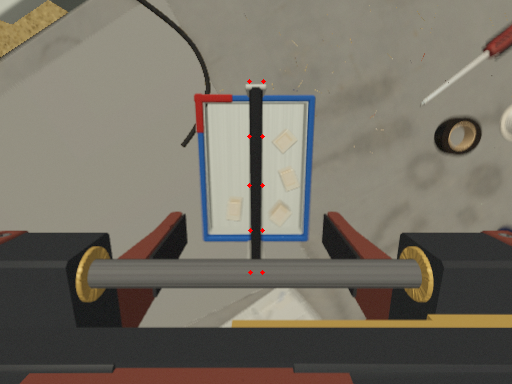

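Call:
jog_arm(rows=[[[0, 0, 0.03], 0], [[0, 0, 0.06], 0], [[0, 0, 0.09], 0], [[0, 0, 0.115], 0], [[0, 0, 0.135], 0], [[0, 0, 0.148], 0], [[0, 0, 0.153], 0], [[0, 0, 0.153], 0]])

```text
time: 4.25
tcp_pos: [0.4984, 0.0538, 0.0969]
orientation: [0.248, 0.969, -0.0, 0.0]
contact_force: [-0.1, 0.6, 0.3]
opening: 0.0879
gripper_force: 0.0
```

Call:
jog_arm(rows=[[[0, 0, 0], 0], [[0, 0, 0], 0], [[0, 0, 0], 0], [[0, 0, 0], 0], [[0, 0, 0], 0], [[0, 0, 0], 0], [[0, 0, 0], 0], [[0, 0, 0], 0]], gripper=0)

```text
time: 5.25
tcp_pos: [0.4984, 0.0544, 0.0967]
orientation: [0.247, 0.969, 0.0, 0.0]
contact_force: [-1.0, 1.8, -2.5]
opening: 0.0139
gripper_force: 30.0
```

Call:
jog_arm(rows=[[[0, 0, -0.01], 0], [[0, 0, -0.03], 0], [[0, 0, -0.06], 0], [[0, 0, -0.1], 0], [[0, 0, -0.14], 0], [[0, 0, -0.17], 0], [[0, 0, -0.19], 0], [[0, 0, -0.2], 0]])

```text
time: 6.25
tcp_pos: [0.4979, 0.0538, 0.2976]
orientation: [0.248, 0.969, -0.0, 0.0]
contact_force: [-0.5, -0.7, -4.6]
opening: 0.0136
gripper_force: 30.0
```

```bash
python3 - <<'E'
from nxt import *
nxt(.498,.057,.296,61.7); o=env.get_obs(); print(o["contact_force"],o["wrist_torque"])
f=env.grab_frame("scene"); cv2.imwrite("pics/s1.png",f["image"])
E
```

```text
t 6.25 tcp [0.4979 0.0538 0.2976] q [ 0.4382  0.1916 -0.7565  1.8286  0.1428  1.1761  0.7062] tilt 0.0409863811346932 op 0.013626634399724405 gf 29.99921679496765
shift [0.0015 0.0029 0.0016] turn -0.3645691506100093
[-0.4834 -0.6809 -4.5769] [-0.0442 -0.1149  0.0592]
```

View pics/s1.png

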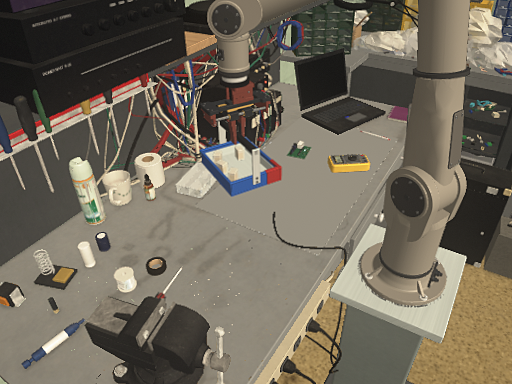

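Call:
jog_arm(rows=[[[-0.005, -0.012, -0.01], 2], [[-0.018, -0.045, -0.02], 6], [[-0.034, -0.09, -0.035], 12], [[-0.05, -0.135, -0.05], 18], [[-0.067, -0.18, -0.065], 24], [[-0.083, -0.222, -0.08], 29], [[-0.094, -0.25, -0.095], 32], [[-0.098, -0.26, -0.1], 33]])

```text
time: 7.3
tcp_pos: [0.4584, -0.224, 0.3967]
orientation: [0.515, 0.857, -0.0, -0.0]
contact_force: [0.5, 0.4, -3.9]
opening: 0.0138
gripper_force: 30.0
```

```bash
python3 nxt.py .25 -.45 .5 -6
```

```text
t 7.3 tcp [ 0.4584 -0.224   0.3967] q [ 0.7768  0.1136 -0.4876  1.6653  0.0545  1.3768  0.7706] tilt 0.04102724638051964 op 0.013815584394866368 gf 29.99951809644699
shift [-0.1015 -0.2903 -0.1032] turn 34.03350582367963
```

Call:
jog_arm(rows=[[[-0.005, -0.015, -0.01], 2], [[-0.018, -0.05, -0.02], 6], [[-0.035, -0.1, -0.035], 12], [[-0.052, -0.15, -0.05], 18], [[-0.07, -0.2, -0.065], 24], [[-0.086, -0.245, -0.08], 29], [[-0.097, -0.28, -0.095], 33], [[-0.1, -0.29, -0.1], 34]])

```text
time: 8.3
tcp_pos: [0.2498, -0.4479, 0.4973]
orientation: [0.743, 0.67, -0.0, 0.0]
contact_force: [0.7, 0.5, -4.9]
opening: 0.0141
gripper_force: 30.0
```

```bash
python3 nxt.py .25 -.45 .5 -6
```

```text
t 8.3 tcp [ 0.2498 -0.4479  0.4973] q [ 1.1067  0.077  -0.181   1.4821  0.0142  1.5834  0.8235] tilt 0.025560379410441585 op 0.014094779225091022 gf 29.99976396560669
shift [-0.0021  0.0004 -0.0027] turn 0.10705758100095863
```

Call:
jog_arm(rows=[[[0, 0, -0.015], 0], [[0, 0, -0.04], 0], [[0, 0, -0.07], 0], [[0, 0, -0.1], 0], [[0, 0, -0.13], 0], [[0, 0, -0.16], 0], [[0, 0, -0.18], 0], [[0, 0, -0.2], 0]])

```text
time: 9.3
tcp_pos: [0.2537, -0.4466, 0.6572]
orientation: [0.74, 0.673, -0.002, 0.008]
contact_force: [-0.0, 0.7, -5.4]
opening: 0.0135
gripper_force: 30.0
```

```bash
python3 nxt.py .25 -.45 .75 -6
```

```text
t 9.3 tcp [ 0.2537 -0.4466  0.6572] q [ 0.4502  0.1069  0.5731  1.123  -0.0596  1.9114  0.9052] tilt 0.9613030478127713 op 0.013533238132179728 gf 29.999700486660004
shift [-0.0051 -0.0026 -0.0927] turn 0.5788292302541436
```

Call:
jog_arm(rows=[[[0, 0, -0.02], 0], [[0, 0, -0.04], 0], [[0, 0, -0.06], 0], [[0, 0, -0.08], 0], [[0, 0, -0.1], 0], [[0, 0, -0.12], 0], [[0, 0, -0.14], 0], [[0, 0, -0.16], 0]])

```text
time: 10.3
tcp_pos: [0.2492, -0.4427, 0.6971]
orientation: [0.74, 0.67, -0.011, 0.047]
contact_force: [0.1, -0.1, -4.6]
opening: 0.0137
gripper_force: 30.0
```

```bash
python3 nxt.py .25 -.45 .75 -6; python3 -c "
from h import *; print(R.from_quat(env.get_obs()['orientation']).as_matrix())"
```

```text
t 10.3 tcp [ 0.2492 -0.4427  0.6971] q [ 0.0057  0.0835  1.0701  1.0879 -0.0781  1.9154  0.9418] tilt 5.553293542492859 op 0.013711337876310526 gf 29.999333024024963
shift [-0.0114  0.0044 -0.052 ] turn 0.45442507681673305
[[ 0.1007  0.9938  0.0466]
 [ 0.9917 -0.0965 -0.0848]
 [-0.0798  0.0548 -0.9953]]
```

Call:
jog_arm(rows=[[[0, 0, -0.02], 0], [[0, 0, -0.045], 0], [[0, 0, -0.07], 0], [[0, 0, -0.095], 0], [[0, 0, -0.12], 0], [[0, 0, -0.145], 0], [[0, 0, -0.17], 0], [[0, 0, -0.2], 0]])

```text
time: 11.3
tcp_pos: [0.2476, -0.453, 0.7322]
orientation: [0.735, 0.672, -0.008, 0.086]
contact_force: [2.1, 1.0, -5.0]
opening: 0.0141
gripper_force: 30.0
```

```bash
python3 nxt.py .25 -.45 .85 -6; python3 -c "
from h import *; print(R.from_quat(env.get_obs()['orientation']).as_matrix())"
```

```text
t 11.3 tcp [ 0.2476 -0.453   0.7322] q [ 0.1863  0.0725  0.888   1.0071 -0.0865  1.9154  0.9425] tilt 9.94256656266156 op 0.014091040571309082 gf 30.000108182430267
shift [-0.0118  0.0158 -0.1162] turn 1.3077185573446286
[[ 0.096   0.9899  0.1043]
 [ 0.9872 -0.0813 -0.1376]
 [-0.1277  0.1162 -0.985 ]]
```

Call:
jog_arm(rows=[[[-0.01, 0.01, -0.04], 0], [[-0.01, 0.01, -0.08], 0], [[-0.01, 0.01, -0.12], 0], [[-0.01, 0.02, -0.16], 0], [[-0.01, 0.02, -0.2], 0], [[-0.01, 0.02, -0.24], 0], [[-0.01, 0.02, -0.28], 0], [[-0.01, 0.02, -0.32], 0]])

```text
time: 12.3
tcp_pos: [0.2419, -0.443, 0.7705]
orientation: [0.736, 0.665, -0.014, 0.126]
contact_force: [0.9, -0.3, -4.4]
opening: 0.0137
gripper_force: 30.0
```

```bash
python3 nxt.py .25 -.45 .85 -6; python3 -c "
from h import *; print(R.from_quat(env.get_obs()['orientation']).as_matrix())"
```

```text
t 12.3 tcp [ 0.2419 -0.443   0.7705] q [ 0.226   0.019   0.7678  0.9586 -0.0265  1.9153  0.8794] tilt 14.559902267002462 op 0.013681716823753643 gf 29.999087154865265
shift [-0.0208  0.0218 -0.0743] turn 1.1678983713914306
[[ 0.1144  0.9825  0.1472]
 [ 0.9755 -0.0831 -0.2038]
 [-0.188   0.1669 -0.9679]]
```

Call:
jog_arm(rows=[[[-0.02, 0.02, -0.06], 0], [[-0.03, 0.03, -0.12], 0], [[-0.03, 0.03, -0.18], 0], [[-0.03, 0.03, -0.24], 0], [[-0.03, 0.03, -0.3], 0], [[-0.03, 0.03, -0.36], 0], [[-0.03, 0.03, -0.4], 0], [[-0.03, 0.03, -0.4], 0]])

```text
time: 13.3
tcp_pos: [0.2308, -0.4234, 0.8093]
orientation: [0.731, 0.661, -0.018, 0.166]
contact_force: [0.2, -0.1, -4.8]
opening: 0.0139
gripper_force: 30.0
```

```bash
python3 - <<'E'
from nxt import *
nxt(.25,-.45,.85,-6); o=env.get_obs(); print(R.from_quat(o['orientation']).as_matrix(),o["wrist_torque"])
f=env.grab_frame("wrist"); cv2.imwrite("pics/w2.png",f["image"])
E
```

```text
t 13.3 tcp [ 0.2308 -0.4234  0.8093] q [ 0.9245 -0.0004  0.0165  0.8906  0.0018  1.9156  0.8412] tilt 19.243126252715733 op 0.013934949973678529 gf 29.998971819877625
shift [-0.0332  0.0294 -0.0276] turn 1.8579124952723305
[[ 0.125   0.9733  0.1927]
 [ 0.961  -0.0705 -0.2673]
 [-0.2466  0.2186 -0.9441]] [ 0.4464  0.3082 -0.0398]
```

View pics/w2.png

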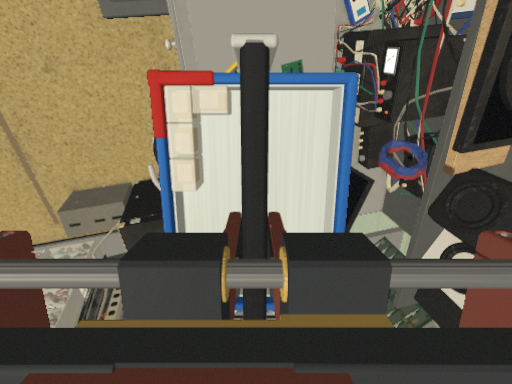

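Call:
jog_arm(rows=[[[-0.03, 0.03, -0.06], 0], [[-0.05, 0.05, -0.12], 0], [[-0.06, 0.05, -0.18], 0], [[-0.06, 0.05, -0.24], 0], [[-0.06, 0.05, -0.3], 0], [[-0.06, 0.05, -0.36], 0], [[-0.06, 0.05, -0.4], 0], [[-0.06, 0.05, -0.4], 0]])

```text
time: 14.35
tcp_pos: [0.22, -0.4104, 0.8483]
orientation: [0.726, 0.656, -0.023, 0.206]
contact_force: [-0.7, -0.0, -3.7]
opening: 0.0139
gripper_force: 30.0
```

```bash
python3 nxt.py .25 -.45 .85 -6; python3 -c "
from h import *; print(R.from_quat(env.get_obs()['orientation']).as_matrix())"
```

```text
t 14.35 tcp [ 0.22   -0.4104  0.8483] q [ 1.2951 -0.0107 -0.3372  0.8189 -0.0079  1.9157  0.8524] tilt 23.900025251209797 op 0.01388754002181592 gf 29.999164938926697
shift [-0.0337  0.0314  0.0186] turn 2.7678823747881722
[[ 0.1379  0.9618  0.2364]
 [ 0.9428 -0.0543 -0.329 ]
 [-0.3036  0.2683 -0.9143]]
```

Call:
jog_arm(rows=[[[-0.03, 0.03, -0.06], 0], [[-0.05, 0.05, -0.12], 0], [[-0.06, 0.05, -0.18], 0], [[-0.06, 0.05, -0.24], 0], [[-0.06, 0.05, -0.3], 0], [[-0.06, 0.05, -0.36], 0], [[-0.06, 0.05, -0.4], 0], [[-0.06, 0.05, -0.4], 0]])

```text
time: 15.35
tcp_pos: [0.2, -0.3823, 0.8869]
orientation: [0.721, 0.648, -0.031, 0.245]
contact_force: [-0.7, -1.2, -3.8]
opening: 0.0137
gripper_force: 30.0
```

```bash
python3 nxt.py .25 -.45 .85 -6; python3 -c "
from h import *; print(R.from_quat(env.get_obs()['orientation']).as_matrix())"
```

```text
t 15.35 tcp [ 0.2    -0.3823  0.8869] q [ 1.8546 -0.0539 -0.7677  0.7668 -0.0975  1.9157  0.9157] tilt 28.543452587186977 op 0.013683095908536476 gf 29.999404549598694
shift [-0.041   0.0387  0.0726] turn 3.54789360276132
[[ 0.1584  0.9491  0.2724]
 [ 0.9188 -0.0406 -0.3926]
 [-0.3615  0.3125 -0.8785]]
```

Tilt is 28.5°. I'll hold the pose, then check.

Call:
jog_arm(rows=[[[0, 0, 0], 0], [[0, 0, 0], 0], [[0, 0, 0], 0], [[0, 0, 0], 0], [[0, 0, 0], 0], [[0, 0, 0], 0], [[0, 0, 0], 0], [[0, 0, 0], 0]])

```text
time: 16.35
tcp_pos: [0.2011, -0.3824, 0.887]
orientation: [0.72, 0.649, -0.03, 0.245]
contact_force: [0.7, 0.2, -3.6]
opening: 0.0143
gripper_force: 30.0
```

```bash
python3 - <<'E'
from nxt import *
nxt(.25,-.45,.85,-6); o=env.get_obs(); print(R.from_quat(o['orientation']).as_matrix(),o["dq"])
f=env.grab_frame("wrist"); g=env.grab_frame("scene")
cv2.imwrite("pics/w3.png",np.vstack([cv2.resize(f["image"],(400,300)),cv2.resize(g["image"],(400,300))]))
E
```

```text
t 16.35 tcp [ 0.2011 -0.3824  0.887 ] q [ 1.8489 -0.0526 -0.7657  0.7659 -0.0973  1.9152  0.9156] tilt 28.584589649918446 op 0.014252688583166636 gf 29.999493956565857
shift [-0.0411  0.0373  0.0724] turn 3.7522671077144594
[[ 0.1555  0.9489  0.2748]
 [ 0.9193 -0.0372 -0.3917]
 [-0.3614  0.3135 -0.8781]] [-0.0004  0.0007 -0.0004 -0.0003  0.0008 -0.0012  0.0004]
```

View pics/w3.png

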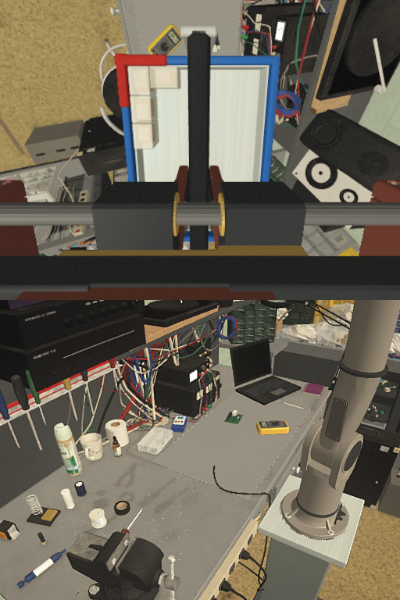

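```bash
python3 - <<'E'
from h import *
o=env.get_obs(); r=R.from_quat(o["orientation"]).as_matrix(); f=env.grab_frame("wrist")
# tote frame in tool coords: x=tool y, y=tool x, z=-tool z; bar middle at tool (0,0,-.019)
for a in(-5,0,5):
    M=R.from_euler("x",a,degrees=True).as_matrix()
    for P in([-.075,.1,.045],[.075,.1,.045],[0,.106,.124]):
        p=M@(np.array(P)-[0,0,.115]); t=np.array([p[1],p[0],-p[2]-.019]); print(a,proj(f,np.array(o["tcp_pos"])+r@t)[0].round(1))
E
```

```text
-5 [158.7  85.6]
-5 [353.2  85.5]
-5 [256.6  34.6]
0 [153.9  74.7]
0 [358.   74.5]
0 [256.8  28.9]
5 [148.5  63.6]
5 [363.6  63.4]
5 [257.   24.5]
```

```bash
python3 -c "
from workcell import env; print(env.sign_off())"
```

```text
the job is handed in; nothing more can be done
None
```

The tote is held still, high above the bench and tilted about 28° with the red corner lowest; all four relays are together in that corner, and the job was handed in at about 16.5 s of the 35 s allowed.

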